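# Close the wire feeder's pressure arm and key in its test run

### The job

The bench wire feeder is to be given its test run. First press its raised pressure arm down until it latches and stays down by itself; then, on the control box, press the square key and after it the long bar key, one at a time, each until it locks in, and last give the small round key a full press and let it spring back out. Do not press the big mushroom-headed stop key, and leave the things lying around where they are.

Things in the scene. Friction and masses are not known exactly. Their poses are not given: they have to be found in the camera images.
- feeder: Wire feeder drive unit, fixed to the bench: grey block 200 (x) x 120 (y) x 40 mm high with two steel cheeks to 94 mm height at its +x end carrying the arm's hinge. Origin: centre of its underside.
- pressure_arm (a joint): Angle of the pressure arm in rad: 0 = raised (springs back up to here, 0.55 rad above level), 0.55 = level, fully down. A spring resists (about 4 to 5 N at the pad) up to 0.40; beyond that it snaps down to 0.55 and holds itself.
- lever_hinge (a point): Point on the arm's hinge axis, 80 mm above the feeder's underside. The axis runs along the feeder's y; the arm reaches from here to the feeder's -x side.
- press_pad (a point): Centre of the top face of the black press pad at the arm's free end, 140 mm from the hinge; pad 50 mm along the arm, 55 mm wide, 12 mm thick. It moves with the arm, from about 158 mm above the bench (raised) to 86 mm (latched).
- control_box: Control box, fixed to the bench: grey, 110 (x) x 236 (y) x 50 mm high, four off-white keys in a row along its y on its top. Origin: centre of its underside. It and the feeder may stand on either side.
- key_square_top (a point): Centre of the top face of the square key, 28 x 28 mm, 14 mm proud of its plate when out (top 68 mm above the bench). It stands on a 46 mm square black plate on top of the control box; the plates form a row of four, 52 mm apart, in an order that changes from run to run.
- key_bar_top (a point): Centre of the top face of the long bar key, 40 mm (x) x 16 mm (y), 14 mm proud of its plate when out (top 68 mm above the bench). It stands on a 46 mm square black plate on top of the control box; the plates form a row of four, 52 mm apart, in an order that changes from run to run.
- key_round_top (a point): Centre of the top face of the small round key, diameter 26 mm, 14 mm proud of its plate when out (top 68 mm above the bench). It stands on a 46 mm square black plate on top of the control box; the plates form a row of four, 52 mm apart, in an order that changes from run to run.
- key_mushroom_top (a point): Centre of the top of the big mushroom-headed stop key, head diameter 40 mm, 28 mm proud of its plate (top 82 mm above the bench). Not to be pressed. It stands on a 46 mm square black plate on top of the control box; the plates form a row of four, 52 mm apart, in an order that changes from run to run.
- key_square (a joint): Depth of the square key in m: 0 = out, 0.008 = fully in. It resists with up to 4 N, springs back if let go above 0.006 depth, and beyond that locks in at 0.008.
- key_bar (a joint): Depth of the bar key in m: same as the square key, locks in at 0.008.
- key_round (a joint): Depth of the round key in m: 0 = out, 0.008 = fully in (5 N). It always springs back out when let go.
- key_mushroom (a joint): Depth of the mushroom stop key in m: 0 = out, 0.008 = fully in.
- gel_jar: Bystander: closed round jar, diameter 72 mm, 85 mm high. Origin: centre of its underside.
- hammer: Bystander: hammer, 260 mm long, lying on the bench. Origin: under the middle of it.
- rod_pack: Bystander: carton of welding rods 330 x 45 x 30 mm lying on the bench. Origin: centre of its underside.
- brush: Bystander: hand brush lying on the bench. Origin: under the middle of it.
There are look-alikes about, which are no part of the job. Several things have the shape of the feeder; the one meant has the colours described above.

How it is judged:
By the outcome, as a careful person would: the job done as asked, in the order asked, and still so for the second after the job is handed in, with the robot touching nothing.
It also fails if it takes over 45 s, if anything falls off the work surface, if the arm or the gripper's body presses on something with over 40 N, if the wrist force passes 120 N, or if a joint passes its speed limit or range.

### The arm

A 6-joint arm with a two-finger parallel gripper is mounted at the origin on the work surface. World frame = base frame: x ahead of the robot, y to its left, z up, the work surface at z = 0. Lengths are in m, angles in rad, forces in N, time in s.
With the tool pointing down it reaches from about 0.3 to 0.775 m from the base axis. Payload 14.6 kg.
Tool frame: the origin (TCP) lies midway between the tips of the shut fingers; the grasp point (between the pads) lies 19 mm behind it (tcp_to_grasp is the distance from the TCP to the grasp point, in m); z points along the fingers, y is the line along which they close (so a half turn about z gives the same grasp; the last joint's range is limited). The gripper opens to 94 mm and grips with 3 to 60 N. Pads are 16 mm wide; open, the fingers measure 119 mm over their backs; the gripper's body (75 mm by 177 mm) begins 78 mm behind the grasp point.
Start: joints at [-1.272, 0.3, 1.521, -0, 1.321, -0.067], TCP at [0.197, -0.514, 0.205] pointing down, gripper open.
Joint ranges: [-3.03, 3.03], [-0.79, 2.21], [0.23, 2.52], [-1.04, 4.18], [0, 3.07], [-2.55, 2.55]. Speed limits (rad/s): [2.22, 2.22, 2.57, 3.14, 3.14, 3.14].

### API

Orientations are given as [roll, pitch, yaw] about the fixed x, y, z axes, in that order (R = Rz(yaw) Ry(pitch) Rx(roll)).
In Python, from station import * gives the robot as it stands.
- The arm moves only by the tool send_rows, never from a script. Its argument "motion" is a list of rows, each a list of 3 entries, a list of its own where there are three numbers: the shift along the tool's x, y, z in units of 0.03 m (1.0 is 0.03 m), then the turn, a rotation vector about the tool's x, y, z in units of 0.12 rad (1.0 is 0.12 rad), then the opening, from -1 (shut) to 1 (fully open). In form: [[[x, y, z], [rx, ry, rz], grip], ...]. A call has 1 to 12 rows; each row shifts and turns the commanded pose from where the row before left it, along the tool's axes as they then stand; what a row does not reach is not made up. A row lasts 1/10 s, in which the tool goes at most 50 mm and 8.59 degrees, less where a joint would pass 70% of its speed; a pose out of reach is approached as far as the arm can. A call with a number of a shift or a turn outside -1 to 1 is refused whole. A call with a gripper value outside its range is refused whole. The fingers move at their own pace and stop on an object; "squeeze" is the grip in N (left out, the last holds). Time passes only in rows, so rows that do not move let the fingers close. It gives the time, the measured TCP pose, the force, the opening and the grip force at its end, in the units of the state.
- get_obs(): the state, without advancing time (a new reading comes with each control period).
- camera(name): name is "scene" or "top" or "wrist"; returns a dict with "pixels" (400x640x3 uint8, red, green, blue), "depth" (400x640 float32, m along the optical axis (not along the pixel's ray), 0 where there is no reading), "fx", "fy", "cx", "cy" (pixels), "dist" ([k1, k2, p1, p2, k3] as OpenCV has them; the pictures are not rectified), "rvec" (rotation vector, rad) and "tvec" (3), from world to camera coordinates, as OpenCV has them. Camera axes: x right, y down, z forward; pixel columns grow to the right and rows downward; lengths in m; the calibration is good to about 2 mm. A picture is of the moment at which its call begins.
- hand_in(): hands the job in; it is judged then, once.
The state is a dict: "time_s": time; "qpos": joint angles; "joint_vel": joint speeds; "tau": joint torques, N m; "ee_pos": TCP position; "eef_rot": TCP orientation; "force": force on the tool from outside, world axes, zero at the start; "moment": the same for the moment, N m; "grip_width": finger opening in m; "grip_force": force on a finger pad.
Only numpy, scipy, OpenCV 4.12 (cv2) and the standard library are available. Lean on these libraries where they do the work, as an engineer would, in place of code of your own. Each camera call takes 0.05 s, during which the arm holds its last target. There are 200 camera calls.

## Working session

There is one attempt and no reset: what is moved stays moved. The work goes in short steps, Python scripts to look and compute and a tool call to move; the robot and the scene stay as the last step left them, time stands still between calls to the robot, and variables do not carry over. Pictures are saved under pics/ and viewed, at most 10 in all, crops included, and the job is handed in when it is done.

Besides the shell and the picture viewer there is one more tool, called after "Request:" as name(argument=value, ...), one argument or row to a line, values as JSON. send_rows: Moves the arm, as the interface text tells. Its arguments: {"type":"object","properties":{"motion":{"type":"array"},"squeeze":{"type":"number"}},"required":["motion"]}

```bash
mkdir -p pics
cat > h.py <<'E'
from station import *
import numpy as np, cv2, pickle
def snap(n,tag):
    c=camera(n); pickle.dump(c,open(f'pics/{tag}.pkl','wb')); cv2.imwrite(f'pics/{tag}.png',c['pixels'][:,:,::-1]); return c
def load(tag): return pickle.load(open(f'pics/{tag}.pkl','rb'))
def K(c): return np.array([[c['fx'],0,c['cx']],[0,c['fy'],c['cy']],[0,0,1.]])
def ray(c,u,v):
    p=cv2.undistortPoints(np.array([[[u,v]]],float),K(c),np.array(c['dist'],float)).ravel()
    R=cv2.Rodrigues(np.array(c['rvec'],float))[0]; t=np.array(c['tvec'],float).ravel()
    return -R.T@t, R.T@np.array([p[0],p[1],1])
def plane(c,u,v,z):
    o,d=ray(c,u,v); return o+d*(z-o[2])/d[2]
def dep(c,u,v):
    o,d=ray(c,u,v); return o+d*c['depth'][int(round(v)),int(round(u))]
def tri(c1,p1,c2,p2):
    o1,d1=ray(c1,*p1);o2,d2=ray(c2,*p2)
    s=np.linalg.lstsq(np.c_[d1,-d2],o2-o1,rcond=None)[0]
    a,b=o1+d1*s[0],o2+d2*s[1]; return (a+b)/2,np.linalg.norm(a-b)
E
python3 - <<'E'
from h import *
for n in('scene','top'): snap(n,n+'0')
o=get_obs();print(o['ee_pos'],o['eef_rot'],o['force'],o['grip_width'],o['time_s'])
E
```

```text
[ 0.19663728 -0.51338141  0.20494974] [-3.14054728e+00 -6.96786503e-05  3.65759153e-01] [-0.51007725 -0.06316661  0.35964988] 0.09431377653325168 0.1
```

View pics/top0.png

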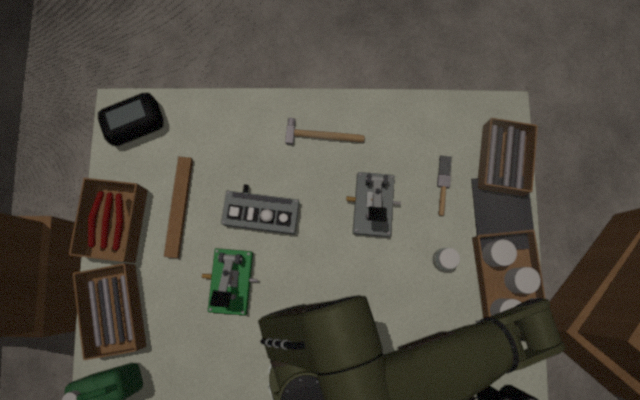

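View pics/scene0.png

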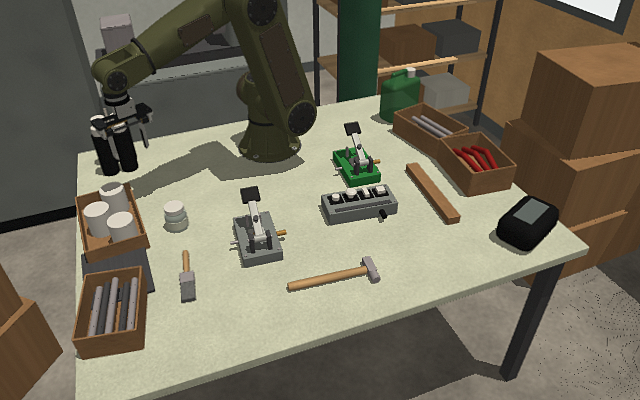

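The top view shows two feeder shapes: a grey one at (374,205) and a green one at (231,282). The grey one fits "grey block, black pad". The control box is at (261,213). I'll confirm with an enlarged crop and measure from both views.

Run:
```python
from h import *
t=load('top0')['pixels'][150:250,210:410]; s=load('scene0')['pixels'][170:275,225:405]
t=cv2.resize(t,(800,400),interpolation=cv2.INTER_CUBIC)
cv2.imwrite('pics/cropT.png',cv2.convertScaleAbs(t[:,:,::-1],alpha=1.5))
cv2.imwrite('pics/cropS.png',cv2.resize(s,(800,466),interpolation=cv2.INTER_CUBIC)[:,:,::-1])
c=load('top0')
for n,u,v in[('pad',377,213),('body',360,230),('k1',235,212),('k2',251,214),('k3',267,215),('k4',284,217)]: print(n,dep(c,u,v).round(4))
```

```text
pad [ 0.4939 -0.1971  0.1629]
body [ 0.4574 -0.158   0.0364]
k1 [0.5079 0.2343 0.0658]
k2 [0.5023 0.1843 0.0636]
k3 [0.4972 0.1323 0.0806]
k4 [0.494  0.0811 0.0611]
```

View pics/cropT.png

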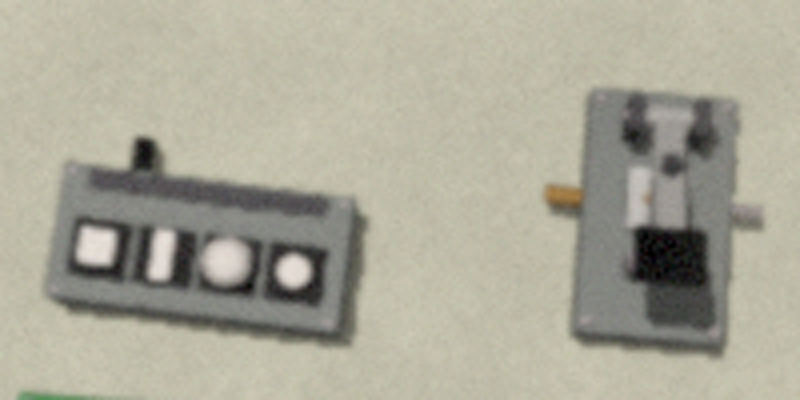

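View pics/cropS.png

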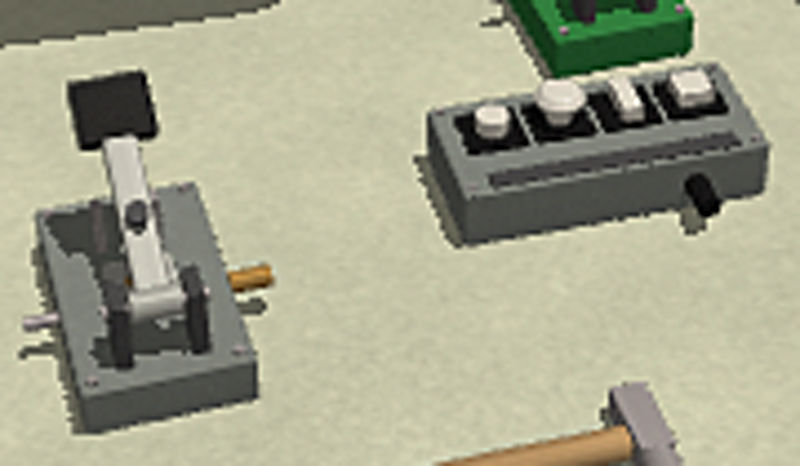

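The crops confirm it. The grey feeder has its hinge at +x and its raised black pad at top (377,213). Left to right, the keys are square (235,212), bar (251,214), mushroom (267,215) and round (284,217). Next I'll triangulate them.

Run:
```python
from h import *
T,S=load('top0'),load('scene0')
def blob(c,box,f):
    x0,y0,x1,y1=box; p=c['pixels'][y0:y1,x0:x1]
    g=cv2.cvtColor(p,cv2.COLOR_RGB2GRAY); m=f(g).astype(np.uint8)
    n,l,st,ce=cv2.connectedComponentsWithStats(m)
    return [(tuple((ce[i]+[x0,y0]).round(1)),st[i][4],st[i][2:4].tolist()) for i in range(1,n) if st[i][4]>=15]
gT=cv2.cvtColor(T['pixels'],cv2.COLOR_RGB2GRAY)
print('T keys',blob(T,(224,195,298,230),lambda g:g>125))
print('S keys',blob(S,(325,183,395,206),lambda g:g>165))
print('T pad',blob(T,(362,200,392,224),lambda g:g<22))
print('S pad',blob(S,(236,182,265,206),lambda g:g<40))
# box outline top via edges of grey mask
for tag,b in(('box',(218,185,302,238)),('feeder',(350,168,398,240))):
    x0,y0,x1,y1=b; hsv=cv2.cvtColor(T['pixels'][y0:y1,x0:x1],cv2.COLOR_RGB2HSV).astype(int); bl=T['pixels'][y0:y1,x0:x1].astype(int)
    m=((bl[:,:,0]-bl[:,:,2])<8).astype(np.uint8)
    m=cv2.morphologyEx(m,cv2.MORPH_OPEN,np.ones((9,9),np.uint8))
    k=max(cv2.findContours(m,0,1)[0],key=cv2.contourArea)+np.array([x0,y0]); r=cv2.minAreaRect(k); print(tag,r)
    q=cv2.boxPoints(r); print([plane(T,*p,0.05 if tag=='box' else .04)[:2].round(3).tolist() for p in q])
```

```text
T keys [((np.float64(233.6), np.float64(211.2)), np.int32(59), [8, 9]), ((np.float64(250.0), np.float64(213.2)), np.int32(42), [5, 12]), ((np.float64(265.9), np.float64(214.6)), np.int32(59), [9, 9]), ((np.float64(282.9), np.float64(217.3)), np.int32(37), [7, 7])]
S keys [((np.float64(355.0), np.float64(187.7)), np.int32(452), [70, 13]), ((np.float64(335.2), np.float64(195.5)), np.int32(26), [7, 4])]
T pad [((np.float64(376.7), np.float64(214.0)), np.int32(174), [17, 13])]
S pad [((np.float64(248.9), np.float64(195.7)), np.int32(70), [19, 17])]
box ((260.8319091796875, 212.5109100341797), (74.47425842285156, 35.816368103027344), 7.594643592834473)
[[0.468, 0.278], [0.581, 0.268], [0.551, 0.032], [0.438, 0.045]]
feeder ((373.4974670410156, 204.53553771972656), (37.26220703125, 62.69740295410156), 4.085616588592529)
[[0.443, -0.135], [0.645, -0.15], [0.637, -0.27], [0.435, -0.252]]
```

Run:
```python
from h import *
T,S=load('top0'),load('scene0')
for n,a,b in[('sq',(233.6,211.2),(380,188.6)),('bar',(250,213.2),(366,190.6)),('round',(282.9,217.3),(335.6,195)),('pad',(376.7,214),(250.2,194.8))]:
    p,e=tri(T,a,S,b); print(n,p.round(4),round(e,4),'plane',plane(T,*a,.15 if n=='pad' else .068).round(4))
```

```text
sq [0.5109 0.2398 0.0643] 0.0015 plane [0.5101 0.2384 0.068 ]
bar [0.5052 0.1891 0.0659] 0.004 plane [0.5042 0.1869 0.068 ]
round [0.4924 0.0852 0.0685] 0.0027 plane [0.4921 0.084  0.068 ]
pad [ 0.4929 -0.1966  0.1507] 0.0021 plane [ 0.4928 -0.1977  0.15  ]
```

Request:
send_rows(
  motion=[
    [[0.4, 0, -0.5], [0, 0, 1], -1],
    [[1, -0.5, -0.5], [0, 0, 1], -1],
    [[1, -1, 0], [0, 0, 1], -1],
    [[1, -1, 0], [0, 0, 0.7], -1],
  ],
)

```text
time_s: 0.5
ee_pos: [0.2897, -0.4226, 0.2355]
eef_rot: [-3.142, 0.0, -0.084]
force: [1.1, 0.8, -1.4]
grip_width: 0.0657
grip_force: 0.0
```

Request:
send_rows(
  motion=[
    [[0.667, -0.894, 0], [0, 0, 0], -1],
    [[0.667, -0.894, 0], [0, 0, 0], -1],
    [[0.667, -0.894, 0], [0, 0, 0], -1],
    [[0.667, -0.894, 0], [0, 0, 0], -1],
    [[0.667, -0.894, 0], [0, 0, 0], -1],
    [[0.667, -0.894, 0], [0, 0, 0], -1],
    [[0.667, -0.894, 0.2], [0, 0, 0], -1],
    [[0.667, -0.894, 0.2], [0, 0, 0], -1],
    [[0.667, -0.894, 0.2], [0, 0, 0], -1],
    [[0, 0, 0.2], [0, 0, 0], -1],
    [[0, 0, 0], [0, 0, 0], -1],
  ],
)

```text
time_s: 1.6
ee_pos: [0.4873, -0.1968, 0.2104]
eef_rot: [-3.141, 0.002, -0.077]
force: [0.6, -0.4, -0.5]
grip_width: 0.0003
grip_force: 0.0
```

Run:
```python
from h import *
snap('wrist','w1')
o=get_obs();print(o['ee_pos'],o['force'],o['grip_width'])
```

```text
[ 0.48712613 -0.1974272   0.21100697] [ 0.34288386 -0.70938773 -0.01369573] 0.0007273156786426138
```

View pics/w1.png

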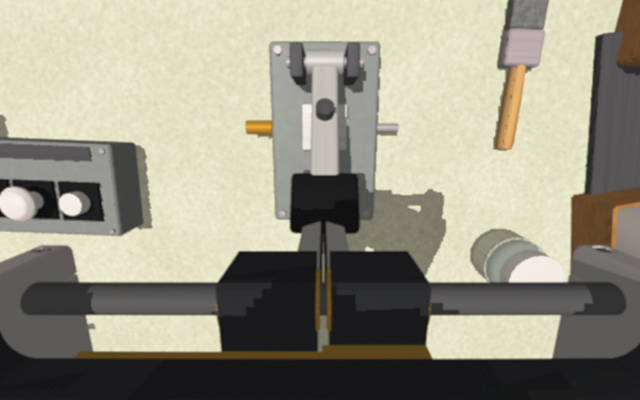

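The wrist view shows the finger centred across the black pad, with the pad at x 293–358 and the finger at 323. I'll press along the arc.

Request:
send_rows(
  motion=[
    [[0, 0, 0.8], [0, 0, 0], -1],
    [[0, 0, 0.6], [0, 0, 0], -1],
    [[-0.05, 0, 0.4], [0, 0, 0], -1],
    [[-0.1, 0, 0.4], [0, 0, 0], -1],
    [[-0.1, 0, 0.4], [0, 0, 0], -1],
    [[-0.1, 0, 0.4], [0, 0, 0], -1],
  ],
)

```text
time_s: 2.25
ee_pos: [0.4768, -0.1966, 0.1209]
eef_rot: [3.141, -0.0, -0.079]
force: [-0.7, -0.3, 0.9]
grip_width: 0.0004
grip_force: 0.4
```

Run:
```python
from h import *
o=get_obs();print(o['ee_pos'],o['force'])
s=snap('scene','s1')['pixels'][130:275,205:385]
cv2.imwrite('pics/s1c.png',cv2.resize(s,(720,580),interpolation=cv2.INTER_CUBIC)[:,:,::-1])
```

```text
[ 0.47680982 -0.19660879  0.12089007] [-0.68634568 -0.32916634  0.90927089]
```

View pics/s1c.png

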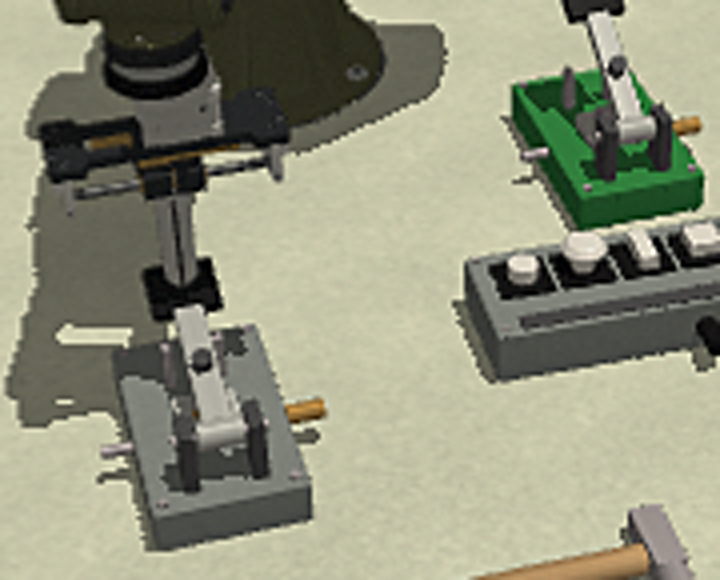

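The crop shows the fingers bearing on the pad, with the arm being pushed down. I'll continue.

Request:
send_rows(
  motion=[
    [[-0.05, 0, 0.3], [0, 0, 0], -1],
    [[-0.05, 0, 0.3], [0, 0, 0], -1],
    [[0, 0, 0.2], [0, 0, 0], -1],
    [[0, 0, 0], [0, 0, 0], -1],
  ],
)

```text
time_s: 2.7
ee_pos: [0.4739, -0.196, 0.0966]
eef_rot: [-3.141, 0.001, -0.078]
force: [-0.2, -0.1, 0.6]
grip_width: 0.0001
grip_force: 0.0
```

Request:
send_rows(
  motion=[
    [[0, 0, 0.2], [0, 0, 0], -1],
    [[0, 0, 0.1], [0, 0, 0], -1],
    [[0, 0, 0], [0, 0, 0], -1],
  ],
)

```text
time_s: 3.0
ee_pos: [0.474, -0.196, 0.0881]
eef_rot: [-3.141, 0.001, -0.078]
force: [-0.2, -0.9, 0.0]
grip_width: 0.0004
grip_force: 0.0
```

Request:
send_rows(
  motion=[
    [[0, 0, -0.7], [0, 0, 0], -1],
    [[0, 0, -1], [0, 0, 0], -1],
    [[0, 0, -1], [0, 0, 0], -1],
    [[0, -0.5, -1], [0, 0, 0], -1],
    [[0, -1, 0], [0, 0, 0], -1],
    [[0, -1, 0], [0, 0, 0], -1],
    [[0, -1, 0], [0, 0, 0], -1],
    [[0, 0, 0], [0, 0, 0], -1],
  ],
)

```text
time_s: 3.8
ee_pos: [0.4825, -0.089, 0.1998]
eef_rot: [-3.141, -0.001, -0.076]
force: [0.5, 0.3, -0.7]
grip_width: 0.0006
grip_force: 0.0
```

Run:
```python
from h import *
o=get_obs();print(o['ee_pos'],o['force'])
snap('scene','s2'); t=snap('top','t2')
s=load('s2')['pixels'][150:290,205:405]
cv2.imwrite('pics/s2c.png',cv2.resize(s,(800,560),interpolation=cv2.INTER_CUBIC)[:,:,::-1])
```

```text
[ 0.48252762 -0.08900188  0.19983387] [ 0.53668286  0.26619946 -0.66758269]
```

View pics/s2c.png

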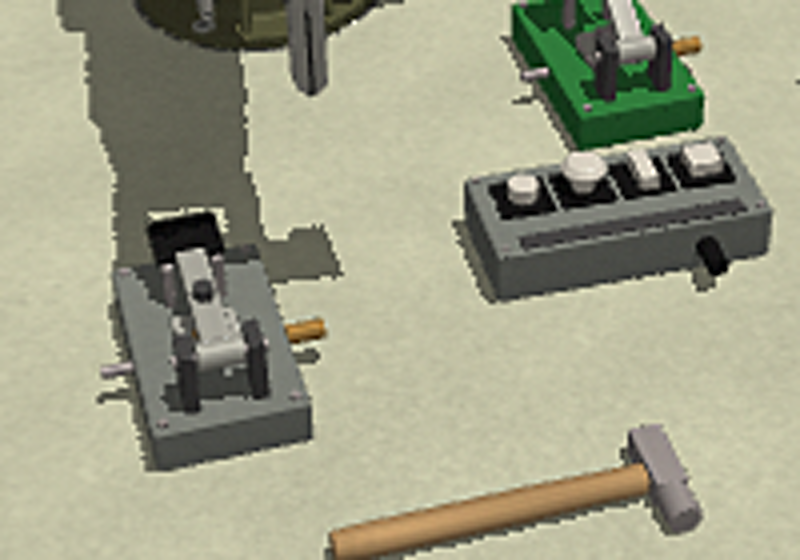

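The crop shows the pressure arm level and staying down after release. Next is the square key.

Request:
send_rows(
  motion=[
    [[0, -1, 0], [0, 0, 0], -1],
    [[0, -1, 0], [0, 0, 0], -1],
    [[0, -1, 0], [0, 0, 0], -1],
    [[0, -1, 0], [0, 0, 0], -1],
    [[0, -1, 0], [0, 0, 0], -1],
    [[0.1, -1, 0.4], [0, 0, 0], -1],
    [[0, -1, 0.4], [0, 0, 0], -1],
    [[0, -1, 0.4], [0, 0, 0], -1],
    [[0, -1, 0.4], [0, 0, 0], -1],
    [[0, -1, 0.4], [0, 0, 0], -1],
    [[0, -1, 0.4], [0, 0, 0], -1],
    [[0, 0, 0], [0, 0, 0], -1],
  ],
)

```text
time_s: 5.1
ee_pos: [0.5109, 0.2387, 0.1256]
eef_rot: [3.141, 0.002, -0.077]
force: [0.5, -0.4, 0.5]
grip_width: 0.0006
grip_force: 0.0
```

Run:
```python
from h import *
o=get_obs();print(o['ee_pos'],o['force'])
w=snap('wrist','w2')
g=cv2.cvtColor(w['pixels'],cv2.COLOR_RGB2GRAY); m=(g>190).astype(np.uint8)
n,l,st,ce=cv2.connectedComponentsWithStats(m)
for i in range(1,n):
    if 200<st[i][4]<6000: print(ce[i].round(1),st[i][4],plane(w,*ce[i],.068).round(4),dep(w,*ce[i]).round(4))
t=load('t2');print(dep(t,377,217).round(4))
```

```text
[0.5108586  0.23872006 0.12558186] [ 0.50934836 -0.43948184  0.48737818]
[321.3 200.4] 416 [0.5201 0.2386 0.068 ] [0.5203 0.2385 0.0689]
[511.8 217.8] 701 [0.4932 0.0837 0.068 ] [0.4934 0.0841 0.0685]
[437.9 272.6] 456 [0.4488 0.1439 0.068 ] [0.4127 0.1187 0.0012]
[158.2 335.3] 2994 [0.4065 0.3957 0.068 ] [0.3786 0.4224 0.0291]
[530.  333.6] 2163 [0.3816 0.0597 0.068 ] [0.3256 0.01   0.    ]
[ 0.4581 -0.175   0.3415]
```

View pics/w2.png

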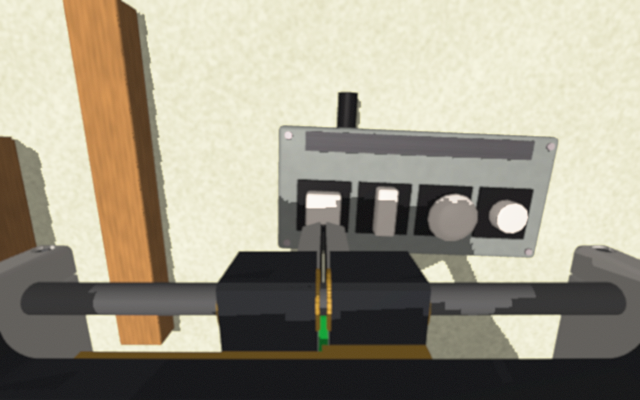

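The wrist view agrees: square key at (322,207) under the finger, bar (385,210), mushroom (452,217), round (509,217). Pressing the square key.

Request:
send_rows(
  motion=[
    [[0, 0, 0.7], [0, 0, 0], -1],
    [[0, 0, 0.7], [0, 0, 0], -1],
    [[0, 0, 0.4], [0, 0, 0], -1],
    [[0, 0, 0.1], [0, 0, 0], -1],
    [[0, 0, 0.1], [0, 0, 0], -1],
    [[0, 0, 0.05], [0, 0, 0], -1],
    [[0, 0, 0], [0, 0, 0], -1],
  ],
)

```text
time_s: 5.85
ee_pos: [0.5117, 0.2372, 0.0667]
eef_rot: [-3.141, -0.001, -0.078]
force: [0.5, -2.3, 3.1]
grip_width: 0.0005
grip_force: 1.4
```

Request:
send_rows(
  motion=[
    [[0, 0, 0.05], [0, 0, 0], -1],
    [[0, 0, 0.05], [0, 0, 0], -1],
    [[0, 0, 0], [0, 0, 0], -1],
  ],
)

```text
time_s: 6.15
ee_pos: [0.5109, 0.2374, 0.0627]
eef_rot: [-3.142, 0.0, -0.078]
force: [0.4, -0.4, -0.1]
grip_width: 0.0006
grip_force: 0.0
```

Request:
send_rows(
  motion=[
    [[0, 0, 0.05], [0, 0, 0], -1],
    [[0, 0, 0.05], [0, 0, 0], -1],
    [[0, 0, 0], [0, 0, 0], -1],
  ],
)

```text
time_s: 6.45
ee_pos: [0.511, 0.2374, 0.0602]
eef_rot: [-3.141, 0.0, -0.078]
force: [-3.0, -1.3, 5.8]
grip_width: 0.0005
grip_force: 2.6
```

Request:
send_rows(
  motion=[
    [[0, 0, -0.5], [0, 0, 0], -1],
    [[0, 0, -1], [0, 0, 0], -1],
    [[0, 0, -0.4], [0, 0, 0], -1],
    [[-0.1, 0.84, 0], [0, 0, 0], -1],
    [[0, 0.84, 0], [0, 0, 0], -1],
    [[0, 0, 0], [0, 0, 0], -1],
  ],
)

```text
time_s: 7.05
ee_pos: [0.5041, 0.1854, 0.1173]
eef_rot: [3.141, -0.0, -0.08]
force: [1.0, -0.5, -0.1]
grip_width: 0.0006
grip_force: 0.0
```

Run:
```python
from h import *
o=get_obs();print(o['ee_pos'],o['force'])
w=snap('wrist','w3'); R=cv2.Rodrigues(np.array(w['rvec']))[0]
for x,y in[(.520,.2384),(.515,.245),(.515,.187),(.497,.0835)]:
    uv=cv2.projectPoints(np.array([[x,y,.064]]),np.array(w['rvec']),np.array(w['tvec']),K(w),np.array(w['dist']))[0].ravel(); print(uv.round(),dep(w,*uv).round(4))
```

```text
[0.50408337 0.18542526 0.11725642] [ 1.04217221 -0.50811652 -0.06186734]
[254. 199.] [0.5191 0.2395 0.0596]
[246. 206.] [0.5141 0.246  0.0603]
[319. 200.] [0.5159 0.1869 0.068 ]
[450. 212.] [0.4981 0.0849 0.0675]
```

The square key is locked, with its top at 0.060. Now the bar key.

Request:
send_rows(
  motion=[
    [[0, -0.05, 0.7], [0, 0, 0], -1],
    [[0, 0, 0.6], [0, 0, 0], -1],
    [[0, 0, 0.3], [0, 0, 0], -1],
    [[0, 0, 0.1], [0, 0, 0], -1],
    [[0, 0, 0.1], [0, 0, 0], -1],
    [[0, 0, 0.05], [0, 0, 0], -1],
    [[0, 0, 0], [0, 0, 0], -1],
  ],
)

```text
time_s: 7.8
ee_pos: [0.5045, 0.1889, 0.0617]
eef_rot: [-3.141, -0.001, -0.078]
force: [-0.5, -0.3, 0.2]
grip_width: 0.0004
grip_force: 0.0
```

Request:
send_rows(
  motion=[
    [[0, 0, 0.05], [0, 0, 0], -1],
    [[0, 0, 0], [0, 0, 0], -1],
  ],
)

```text
time_s: 8.0
ee_pos: [0.5046, 0.1888, 0.0603]
eef_rot: [-3.141, -0.001, -0.078]
force: [1.1, 0.5, 1.3]
grip_width: 0.0005
grip_force: 0.6
```

Request:
send_rows(
  motion=[
    [[0, 0, -0.5], [0, 0, 0], -1],
    [[0, 0, -1], [0, 0, 0], -1],
    [[0, 0, -0.7], [0, 0, 0], -1],
    [[0, 0, 0], [0, 0, 0], -1],
    [[-0.1, 0.88, 0], [0, 0, 0], -1],
    [[0, 0.88, 0], [0, 0, 0], -1],
    [[0, 0.88, 0], [0, 0, 0], -1],
    [[0, 0.88, 0], [0, 0, 0], -1],
    [[0, 0, 0], [0, 0, 0], -1],
  ],
)

```text
time_s: 8.9
ee_pos: [0.4926, 0.0816, 0.1251]
eef_rot: [3.141, 0.001, -0.081]
force: [0.0, 0.1, -0.5]
grip_width: 0.0006
grip_force: 0.0
```

Run:
```python
from h import *
o=get_obs();print(o['ee_pos'],o['force'])
w=snap('wrist','w3')
for x,y in[(.515,.240),(.515,.187),(.510,.187),(.5,.0835)]:
    uv=cv2.projectPoints(np.array([[x,y,.064]]),np.array(w['rvec']),np.array(w['tvec']),K(w),np.array(w['dist']))[0].ravel(); print(uv.round(),dep(w,*uv).round(4))
```

```text
[0.49258281 0.08160459 0.1251154 ] [ 0.04119173  0.06082305 -0.5056193 ]
[127. 199.] [0.5142 0.243  0.0596]
[191. 194.] [0.5142 0.1891 0.0594]
[192. 200.] [0.5093 0.1887 0.0604]
[319. 202.] [0.5011 0.0834 0.0684]
```

Square and bar are both locked at 0.060. Now the round key.

Request:
send_rows(
  motion=[
    [[0, -0.05, 0.7], [0, 0, 0], -1],
    [[0, 0, 0.7], [0, 0, 0], -1],
    [[0, 0, 0.4], [0, 0, 0], -1],
    [[0, 0, 0.1], [0, 0, 0], -1],
    [[0, 0, 0.1], [0, 0, 0], -1],
    [[0, 0, 0.1], [0, 0, 0], -1],
    [[0, 0, 0.05], [0, 0, 0], -1],
    [[0, 0, 0], [0, 0, 0], -1],
  ],
)

```text
time_s: 9.75
ee_pos: [0.4935, 0.0855, 0.0619]
eef_rot: [-3.141, -0.001, -0.078]
force: [-1.7, 2.7, 3.5]
grip_width: 0.0001
grip_force: 2.0
```

Request:
send_rows(
  motion=[
    [[0, 0, 0.06], [0, 0, 0], -1],
    [[0, 0, 0], [0, 0, 0], -1],
  ],
)

```text
time_s: 9.95
ee_pos: [0.4936, 0.0854, 0.0602]
eef_rot: [-3.141, -0.001, -0.078]
force: [-1.9, 3.5, 6.8]
grip_width: 0.0005
grip_force: 3.8
```

Request:
send_rows(
  motion=[
    [[0, 0, 0.05], [0, 0, 0], -1],
    [[0, 0, 0.05], [0, 0, 0], -1],
    [[0, 0, 0], [0, 0, 0], -1],
  ],
)

```text
time_s: 10.25
ee_pos: [0.4939, 0.0855, 0.0596]
eef_rot: [-3.141, -0.002, -0.078]
force: [-16.4, 1.8, 41.5]
grip_width: 0.0004
grip_force: 21.0
```

The round key is at its bottom stop. Retracting and checking.

Request:
send_rows(
  motion=[
    [[0, 0, -0.5], [0, 0, 0], -1],
    [[0, 0, -1], [0, 0, 0], -1],
    [[0, 0, -1], [0, 0, 0], -1],
    [[0, 0, -1], [0, 0, 0], -1],
    [[-1, 0, -1], [0, 0, 0], -1],
    [[-1, 0, 0], [0, 0, 0], -1],
    [[-1, 0, 0], [0, 0, 0], -1],
    [[0, 0, 0], [0, 0, 0], -1],
    [[0, 0, 0], [0, 0, 0], -1],
  ],
)

```text
time_s: 11.15
ee_pos: [0.4037, 0.0922, 0.192]
eef_rot: [3.142, -0.001, -0.078]
force: [0.3, 0.1, -0.2]
grip_width: 0.0003
grip_force: 0.0
```

Run:
```python
from h import *
o=get_obs();print(o['ee_pos'],o['force'],o['time_s'])
w=snap('wrist','w5');s=snap('scene','s5')
for x,y in[(.511,.240),(.505,.188),(.499,.135),(.493,.0835),(.472,-.196)]:
  for n,c in(('w',w),('s',s)):
    uv=cv2.projectPoints(np.array([[x,y,.065]]),np.array(c['rvec']),np.array(c['tvec']),K(c),np.array(c['dist']))[0].ravel()
    if 0<uv[0]<639 and 0<uv[1]<399: print(n,(x,y),uv.round(),dep(c,*uv).round(4))
p=s['pixels'][150:290,205:405]
cv2.imwrite('pics/s5c.png',cv2.resize(p,(800,560),interpolation=cv2.INTER_CUBIC)[:,:,::-1])
```

```text
[0.40373499 0.09216542 0.19198637] [ 0.33887516  0.06083861 -0.21107721] 11.15
w (0.511, 0.24) [161.  98.] [0.5118 0.2428 0.0595]
s (0.511, 0.24) [380. 188.] [0.5005 0.246  0.0561]
w (0.505, 0.188) [215. 100.] [0.5055 0.1895 0.0604]
s (0.505, 0.188) [365. 191.] [0.4948 0.1933 0.0564]
w (0.499, 0.135) [270. 102.] [0.4973 0.1323 0.0818]
s (0.499, 0.135) [350. 194.] [0.5173 0.1263 0.0803]
w (0.493, 0.0835) [324. 104.] [0.4927 0.0835 0.0692]
s (0.493, 0.0835) [335. 196.] [0.4935 0.0833 0.0654]
w (0.472, -0.196) [611. 103.] [ 0.4718 -0.1767  0.0859]
s (0.472, -0.196) [251. 213.] [ 0.4975 -0.2008  0.0859]
```

View pics/s5c.png

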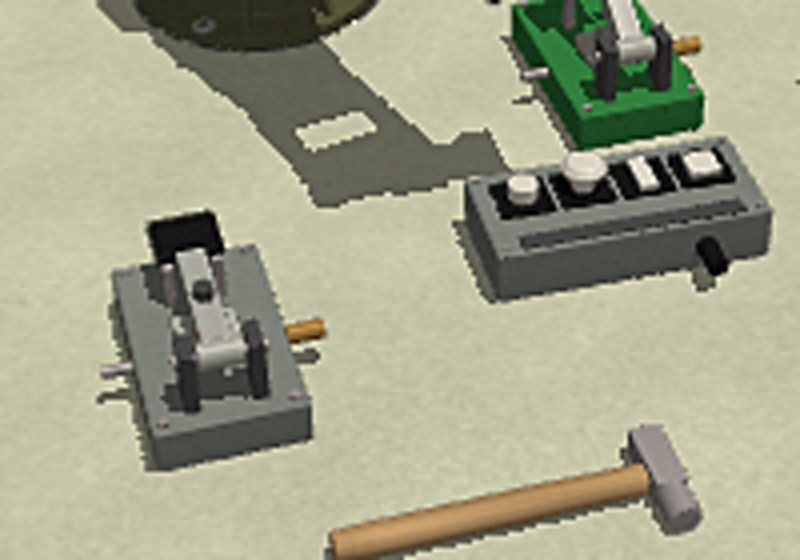

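The final view shows the arm latched with its pad at 0.086, the square and bar keys in, the round key back out, and the mushroom untouched at 0.082. Handing in.

```bash
python3 -c "
from station import *
print(hand_in())"
```

```text
the job is handed in; nothing more can be done
None
```

The job is handed in at about 11 s: the pressure arm latched down, then the square and bar keys locked in, and the round key was pressed fully and sprang back; the mushroom stop key and loose items were never touched, and the only high force was a brief 41.5 N at the wrist as the fingertips bottomed the round key.

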